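# Seat the four-toothed turning key in the sesame mill

## Robot

A 6-joint arm with a two-finger parallel gripper is mounted at the origin on the work surface. World frame = base frame: x ahead of the robot, y to its left, z up, the work surface at z = 0. Lengths are in m, angles in degrees, forces in N, time in s.
With the tool pointing down it reaches from about 0.325 to 0.85 m from the base axis. Payload 15.5 kg.
Tool frame: the origin (TCP) lies at the very end of the fingers, on their centre line; the grasp point (between the pads) lies arm.grip_depth behind it (arm.grip_depth is the distance from the TCP to the grasp point, in m); z points along the fingers, y is the direction in which the jaws open and shut (so a half turn about z gives the same grasp; the last joint's range is limited). The gripper opens to 91 mm and grips with 3 to 60 N. Pads are 32 mm wide; open, the fingers measure 118 mm over their backs; the gripper's body (76 mm by 178 mm) begins 60 mm behind the grasp point.
Start: joints at [-5.472, 28.281, 77.091, -0, 74.628, -5.472], TCP at [0.625, 0, 0.214] pointing down, gripper open.
Joint ranges: [-166.48, 166.48], [-47.26, 123.95], [12.59, 153.08], [-70.14, 250.14], [6.76, 159.57], [-176.63, 176.63]. Speed limits (degrees/s): [108.29, 108.29, 147.25, 172.46, 172.46, 172.46].

## Interface

Orientations are given as a 3x3 rotation matrix whose columns are the frame's x, y, z axes.
In Python, from rig import arm gives the robot as it stands. Calls block until the motion is done:
- arm.move_to(position, orientation): joint-space move of the TCP to a pose.
- arm.move_l(position, orientation=None, feed=0.15): straight line of the TCP; orientation=None keeps the orientation; feed is the mean speed in m/s.
- arm.move_joints(angles): joint-space move.
- arm.grip(opening): finger opening in m; the grip force is fixed at half the most; returns when the fingers have stopped.
- arm.sleep(seconds).
- arm.solve_ik(position, orientation): joint angles nearest the present ones, or None.
- arm.snapshot(name): name is "scene" or "side" or "wrist"; returns the picture (400x640x3 uint8, red, green, blue); there is no depth.
- arm.get_calibration(name): a dict with "intrinsics" (3x3 intrinsics, pixels), "k1" (the pictures are not rectified: a ray, as slopes to the right and down, at radius r is drawn at 1 + k1 r^2 times it, then the intrinsics apply), "cam_to_world" (4x4, takes a point from camera to world coordinates). Camera axes: x right, y down, z forward; pixel columns grow to the right and rows downward; lengths in m; the calibration is good to about 2 mm. A picture is of the moment at which its call begins: read the wrist's pose just before it. get_calibration takes no time and is no camera call; for the wrist camera it gives the pose at the moment of the call.
A pose or a line that the arm cannot do raises arm.Unreachable and nothing moves.
- arm.sign_off(): hands the job in, once; it reports no verdict.
Readings, each from a call of its own:
- arm.current_t(): time.
- arm.current_joint_positions(): joint angles.
- arm.current_dq(): joint speeds.
- arm.current_tau(): joint torques, N m.
- arm.current_ee_pos(): TCP position.
- arm.current_tool_rot(): TCP orientation.
- arm.current_force(): force on the tool from outside, world axes, zero at the start.
- arm.current_torque(): the same for the moment, N m.
- arm.current_width(): finger opening in m.
Only numpy, scipy, OpenCV 4.12 (cv2) and the standard library are available. Lean on these libraries where they do the work, as an engineer would, in place of code of your own. Each camera call takes 0.05 s, during which the arm holds its last target. There are 200 camera calls.

## Task

Get the sesame mill ready for the bento: pick up the turning key with four teeth by its wooden bar, turn it so that its teeth line up with the cross-shaped socket in the top of the mill, and push it fully home before you let go of it. Leave the three-toothed key and the plain round press standing where they are.

Things in the scene. Friction and masses are not known exactly. Their poses are not given: they have to be found in the camera images.
- key_four: Loose upright turning key, 64 mm tall, about 0.16 kg. Steel foot: cross of four teeth, 18 mm tall, along its +x, +y, -x, -y; tips 40 mm from the axis, teeth 14 mm wide, hub 32 mm across. On a 14 mm stem, a wooden bar grip 36 mm long (along x), 14 mm thick (along y), 40 to 64 mm above the origin. Origin: centre of the underside; z up.
- mill_socket (a point): Centre of the mouth of the cross-shaped socket in the mill (fixed, 116 mm square, 60 mm high, wooden with grey metal top, foot 128 mm); on its flat top, z up. Socket 18 mm deep, flat floor; slots along this point's +x, +y, -x, -y, 28 mm wide, reaching 48 mm out: play 7 mm or 10 degrees, any quarter turn fits. Fully home, the key's origin is 18 mm below this point, teeth flush with the top.
- key_three: Look-alike key, loose, standing upright: same stem, bar grip and height as the four-toothed key, but with three teeth at 120 degrees (tips 40 mm from the axis, the first along +x). It does not belong in this mill. Origin: centre of the underside; z up.
- round_press: Look-alike press, loose, standing upright: same stem, bar grip and height, but its foot is a plain round disc 74 mm in diameter without teeth. It does not belong in this mill. Origin: centre of the underside; z up.
Mind the look-alikes: they are no part of the job. What is shaped like the key_four but yellow is not meant.

How it is judged:
By the outcome, as a careful person would: the job done as asked, in the order asked, and still so for the second after the job is handed in, with the robot touching nothing.
It also fails if it takes over 35 s, if anything falls off the work surface, if the arm or the gripper's body presses on something with over 40 N, if the wrist force passes 120 N, or if a joint passes its speed limit or range.

## Working session

There is one attempt and no reset: what is moved stays moved. The work goes in short steps, each a Python script; the robot and the scene stay as the last script left them, time stands still between calls to the robot, and variables do not carry over. Pictures are saved under pics/ and viewed, about 8 in all and at most 12, crops included, and the job is handed in when it is done.

```bash
mkdir -p pics; ls; python3 - <<'E'
from rig import arm
import cv2,numpy as np
for n in ("scene","side"):
    im=arm.snapshot(n); cv2.imwrite(f"pics/{n}0.png",im[:,:,::-1])
    c=arm.get_calibration(n); print(n,c["k1"],np.round(c["intrinsics"],1).tolist(),np.round(c["cam_to_world"],3).tolist())
print(arm.grip_depth,arm.current_t())
E
```

```text
pics
scene -0.11355469258936761 [[455.2, 0.0, 311.7], [0.0, 455.2, 207.7], [0.0, 0.0, 1.0]] [[0.698, 0.59, -0.405, 0.913], [0.716, -0.572, 0.4, -0.492], [0.004, -0.569, -0.822, 0.924], [0.0, 0.0, 0.0, 1.0]]
side -0.008154211130520006 [[390.2, 0.0, 321.6], [0.0, 390.2, 201.8], [0.0, 0.0, 1.0]] [[0.74, -0.413, 0.531, 0.007], [-0.672, -0.443, 0.593, -0.617], [-0.01, -0.796, -0.606, 0.618], [0.0, 0.0, 0.0, 1.0]]
0.0188 0.1
```

View pics/scene0.png

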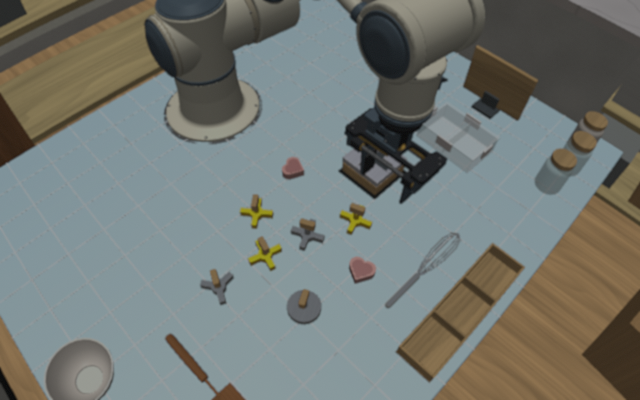

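View pics/side0.png

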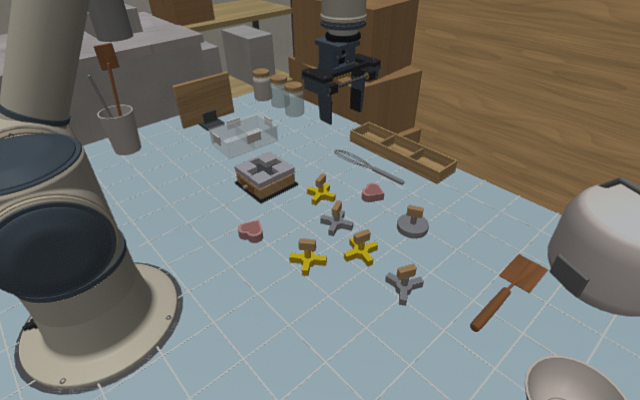

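The grey keys are at about (307,232) and (217,285) in scene, and (336,220) and (404,284) in side. The mill is under the gripper in scene and at about (266,170) in side. I'll enlarge both keys to count their teeth.

```bash
cat > h.py <<'E'
import numpy as np, cv2
from rig import arm
def ray(c,uv):
    K=np.array(c["intrinsics"]);d=np.array([c["k1"],0,0,0,0.])
    # drawn = (1+k1 r^2) * slope: the OpenCV radial model
    p=cv2.undistortPoints(np.array(uv,float).reshape(-1,1,2),K,d).reshape(-1,2)
    T=np.array(c["cam_to_world"]);v=np.c_[p,np.ones(len(p))]@T[:3,:3].T
    return T[:3,3],v
def onz(c,uv,z):
    o,v=ray(c,uv); return o+v*((z-o[2])/v[:,2])[:,None]
def proj(c,P):
    T=np.array(c["cam_to_world"]);q=(np.array(P,float).reshape(-1,3)-T[:3,3])@T[:3,:3]
    return cv2.projectPoints(q,np.zeros(3),np.zeros(3),np.array(c["intrinsics"]),np.array([c["k1"],0,0,0,0.]))[0].reshape(-1,2)
def R(yaw):  # tool down, jaw axis y at angle yaw (deg)
    a=np.radians(yaw);y=np.array([np.cos(a),np.sin(a),0]);z=np.array([0,0,-1.]);return np.c_[np.cross(y,z),y,z]
E
python3 - <<'E'
from h import *
for n,pts in (("scene",[(307,232),(217,285)]),("side",[(336,220),(404,284)])):
    print(n,np.round(onz(arm.get_calibration(n),pts,.018),3).tolist())
rows=[]
for n,pts in (("scene",[(307,232),(217,285)]),("side",[(336,220),(404,284),(266,172)])):
    im=cv2.imread(f"pics/{n}0.png")
    rows+= [cv2.resize(im[v-32:v+33,u-32:u+33],(260,260),interpolation=cv2.INTER_CUBIC) for u,v in pts]
rows.append(rows[0]*0)
cv2.imwrite("pics/crops.png",np.vstack([np.hstack(rows[:3]),np.hstack(rows[3:])]))
E
```

```text
scene [[0.509, -0.107, 0.018], [0.47, -0.342, 0.018]]
side [[0.509, -0.106, 0.018], [0.471, -0.341, 0.018]]
```

View pics/crops.png

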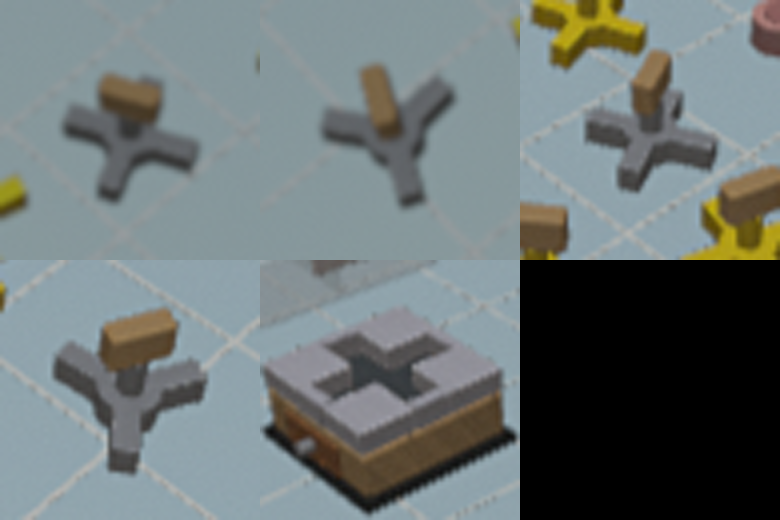

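The key at scene (307,232), side (336,220), shows four teeth, so it is key_four, near (0.509, -0.106). The one at (217,285) has three. The mill's cross is centred at about side (265,169). Next: look from the wrist.

```bash
python3 - <<'E'
from h import *
m=onz(arm.get_calibration("side"),[(264.7,169)],.06)[0];print("mill",m)
c=arm.get_calibration("wrist");T=np.array(c["cam_to_world"])
print(c["k1"],np.round(c["intrinsics"],1).tolist(),np.round(T,3).tolist(),"proj",proj(c,[m,[.509,-.106,.018]]))
im1=arm.snapshot("wrist")
off=T[:2,3]-np.array([.625,0])
f=T[:3,2]; 
# place TCP so the camera axis meets the key at height .03
z=.26; cz=T[2,3]+z-.214
p=np.array([.509,-.106])-off-f[:2]/f[2]*(.03-cz); print(p)
arm.move_to([*p,z],arm.current_tool_rot())
np.save("c_key.npy",arm.get_calibration("wrist"),allow_pickle=True)
np.save("c_mill.npy",c,allow_pickle=True)
im2=arm.snapshot("wrist")
cv2.imwrite("pics/w_mill.png",im1[:,:,::-1]);cv2.imwrite("pics/w_key.png",im2[:,:,::-1])
print(arm.current_t(),arm.current_ee_pos())
E
```

```text
mill [0.48178327 0.13894749 0.06      ]
-0.002345756429597675 [[278.1, 0.0, 319.8], [0.0, 278.1, 197.6], [0.0, 0.0, 1.0]] [[1.0, 0.0, -0.002, 0.625], [-0.0, -0.972, -0.235, 0.066], [-0.002, 0.235, -0.972, 0.382], [0.0, 0.0, 0.0, 1.0]] proj [[186.47089453  59.85863752]
 [238.8039651  254.75127598]]
[ 0.51005271 -0.07542363]
0.8333 [ 0.51040205 -0.07539843  0.25999904]
```

View pics/w_mill.png

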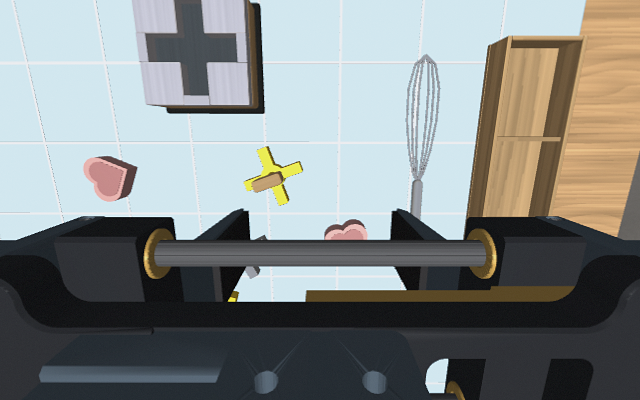

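View pics/w_key.png

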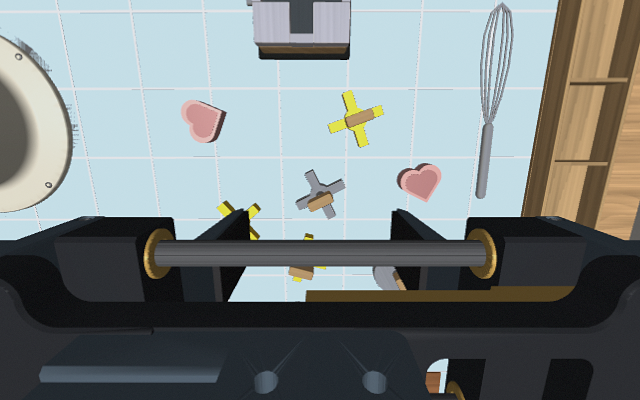

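The key is at (320,193) in w_key, as predicted, and the mill cross is at about (192,46) in w_mill. I'll take closer views of both.

```bash
python3 - <<'E'
from h import *
import pickle
out={};crops=[]
for n,xy,h,z in (("key",[.509,-.106],.018,.15),("mill",[.482,.139],.06,.20)):
    # tcp y: put target at slope row ~150 (40 px above centre)
    cz=.168+z-h; a=np.arctan2(.235,.972)-np.arctan(40/278)
    p=[xy[0],xy[1]-.066+np.tan(a)*cz]
    arm.move_to([p[0],p[1],z],arm.current_tool_rot()); arm.sleep(.2)
    c=arm.get_calibration("wrist"); im=arm.snapshot("wrist")[:,:,::-1]
    out[n]=(c,im.copy()); u,v=proj(c,[*xy,h])[0].round().astype(int); print(n,u,v)
    v=max(v,65)
    crops.append(cv2.resize(im[v-65:v+65,u-65:u+65],(390,390),interpolation=cv2.INTER_CUBIC)); print("origin",u-65,v-65)
cv2.imwrite("pics/near.png",np.hstack(crops)); pickle.dump(out,open("near.pkl","wb")); print(arm.current_t())
E
```

```text
key 319 157
origin 254 92
mill 320 156
origin 255 91
2.9083
```

View pics/near.png

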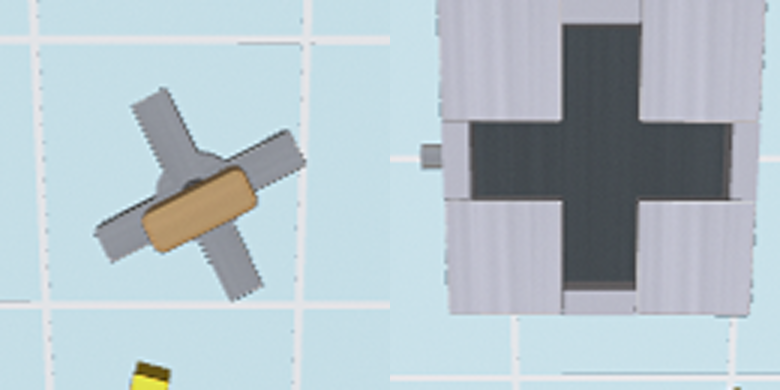

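The key's tooth tips in the left crop are at about (297,144), (149,96), (104,249) and (248,293). The socket mouth in the right crop has its slot ends at x 470 and 733 and at y 23 and 291.

```bash
python3 - <<'E'
from h import *
import pickle
o=pickle.load(open("near.pkl","rb"))
def P(n,pts,org,h): return onz(o[n][0],(np.array(pts,float)+.5)/3-.5+org,h)
k=P("key",[(297,144),(149,96),(104,249),(248,293)],(254,92),.018)
ce=k.mean(0);d=k-ce
print("key",np.round(k,4).tolist(),ce,"r",np.linalg.norm(d[:,:2],axis=1),"ang",np.degrees(np.arctan2(d[:,1],d[:,0])))
b=P("key",[(142,213),(241,166),(257,203),(160,252)],(254,92),.064)
print("bar",np.round(b.mean(0),4),np.degrees(np.arctan2(*(b[1]-b[0])[1::-1])),np.degrees(np.arctan2(*(b[2]-b[3])[1::-1])),np.linalg.norm(b[1]-b[0]),np.linalg.norm(b[3]-b[0]))
m=P("mill",np.array([(470,160),(733,160),(601,23),(600,291)])-[390,0],(255,91),.06)
print("mill",np.round(m,4).tolist(),m.mean(0))
s=P("mill",np.array([(470,122),(730,121),(470,199),(730,199),(562,23),(562,288),(641,23),(637,288)])-[390,0],(255,91),.06)
for i in range(0,8,2): e=s[i+1]-s[i];print("edge ang",np.degrees(np.arctan2(e[1],e[0])))
print(arm.current_joint_positions())
E
```

```text
key [[0.5449, -0.0871, 0.018], [0.4926, -0.0707, 0.018], [0.4754, -0.1248, 0.018], [0.5283, -0.1412, 0.018]] [ 0.51031224 -0.1059513   0.018     ] r [0.03941119 0.03948073 0.03966528 0.0395913 ] ang [  28.54898818  116.69944372 -151.62143782  -62.92777235]
bar [ 0.5103 -0.1051  0.064 ] 25.2514030803435 26.94685222372372 0.033401852993260296 0.013239488249720594
mill [[0.4401, 0.1522, 0.06], [0.5358, 0.1521, 0.06], [0.4876, 0.1994, 0.06], [0.4876, 0.1035, 0.06]] [0.48780474 0.1518078  0.06      ]
edge ang 0.17189111579207825
edge ang -0.04323284926684246
edge ang -90.42009802106048
edge ang -90.05967634567581
[ 4.94318605e+00  1.86221135e+01  9.64602378e+01 -5.33471128e-02
  6.48525444e+01  5.00129667e+00]
```

```bash
python3 - <<'E'
from h import *
cs=arm.get_calibration("side");c0=np.load("c_mill.npy",allow_pickle=True).item()
for z in(.05,.06,.07): print(z,proj(cs,[.4878,.1518,z]),proj(c0,[.4878,.1518,z]),onz(cs,[(264.7,169)],z),onz(c0,[(192,46)],z))
# outline of mill top and socket at hypothesis, over the side picture
im=cv2.resize(cv2.imread("pics/side0.png")[120:220,210:320],None,fx=5,fy=5,interpolation=cv2.INTER_CUBIC)
ctr=np.array([.4878,.1518])
for s,z,col in((.058,.06,(0,0,255)),(.064,0,(0,255,0))):
    q=proj(cs,[[ctr[0]+a*s,ctr[1]+b*s,z] for a,b in((1,1),(1,-1),(-1,-1),(-1,1))])
    cv2.polylines(im,[np.int32((q-[210,120]+.5)*5)],True,col,1)
a,b=.014,.048
q=proj(cs,[[ctr[0]+x,ctr[1]+y,.06] for x,y in((b,a),(a,a),(a,b),(-a,b),(-a,a),(-b,a),(-b,-a),(-a,-a),(-a,-b),(a,-b),(a,-a),(b,-a))])
cv2.polylines(im,[np.int32((q-[210,120]+.5)*5)],True,(255,0,0),1)
cv2.imwrite("pics/over.png",im)
E
```

```text
0.05 [[264.09708719 169.44106277]] [[194.94575581  49.30962065]] [[0.49029353 0.1524964  0.05      ]] [[0.48492941 0.15509447 0.05      ]]
0.06 [[263.72990419 166.29550358]] [[190.79805978  46.63058751]] [[0.48178327 0.13894749 0.06      ]] [[0.48913746 0.1524044  0.06      ]]
0.07 [[263.35852871 163.11352448]] [[186.36701178  43.76864669]] [[0.473273   0.12539857 0.07      ]] [[0.49334551 0.14971433 0.07      ]]
```

View pics/over.png

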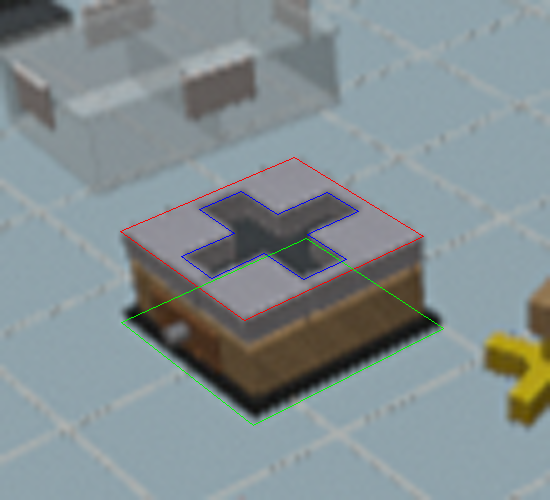

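The overlay of the mill and socket matches to about 1 mm, with the mill centre at (0.4878, 0.1518) and yaw 0. The key is at (0.5103, -0.1059) with yaw 27.7°. Grasp next.

```bash
python3 - <<'E'
from h import *
best=None
for s in (1,-1):
    q=[arm.solve_ik(p,R(a)) for p,a in (([.5103,-.1059,.033],117.7-90*(1-s)),([.4878,.1518,.075],90*s))]
    print(s,[None if x is None else np.round(x,0).tolist() for x in q])
    m=max(abs(x[5]) for x in q) if all(x is not None for x in q) else 999
    if best is None or m<best[0]: best=(m,s)
s=best[1];yaw=117.7-90*(1-s);print("use",s,yaw)
arm.grip(.045)
arm.move_to([.5103,-.1059,.12],R(yaw))
arm.move_l([.5103,-.1059,.0335],feed=.08)
print("F before",np.round(arm.current_force(),2),arm.current_t())
arm.grip(0.0); print("w",arm.current_width(),np.round(arm.current_force(),2))
arm.move_l([.5103,-.1059,.14],feed=.1)
arm.sleep(.2)
print("lift w",arm.current_width(),np.round(arm.current_force(),2),arm.current_t())
open("s.txt","w").write(str(s))
E
```

```text
1 [[-18.0, 35.0, 102.0, -0.0, 43.0, -136.0], [11.0, 30.0, 102.0, -0.0, 48.0, -79.0]]
-1 [[-18.0, 35.0, 102.0, -0.0, 43.0, 44.0], [11.0, 30.0, 102.0, -0.0, 48.0, 101.0]]
use -1 -62.3
F before [0.4  0.02 0.19] 5.875
w 0.013676635675910088 [-0.82  0.27  1.78]
lift w 0.013780483195700948 [-0.08  0.03 -0.93] 7.875
```

The bar is held at 13.8 mm and the weight is felt. I'll move above the mill and check alignment before inserting.

```bash
python3 - <<'E'
from h import *
arm.move_to([.4878,.1518,.14],R(-90)); arm.move_l([.4878,.1518,.108],feed=.1); arm.sleep(.3)
print(arm.current_ee_pos(),arm.current_width(),arm.current_t())
t=[]
for n in("side","wrist"):
    c=arm.get_calibration(n); im=np.ascontiguousarray(arm.snapshot(n)[:,:,::-1])
    ctr=np.array([.4878,.1518,.108-.0335]); a,b=.007,.04
    q=proj(c,[ctr+[x,y,.018] for x,y in((b,a),(a,a),(a,b),(-a,b),(-a,a),(-b,a),(-b,-a),(-a,-a),(-a,-b),(a,-b),(a,-a),(b,-a))])
    u,v=q.mean(0).round().astype(int); h,f=(50,4) if n=="side" else (80,2.5)
    v0=max(v-h,0);v0=min(v0,400-2*h); u0=u-h
    cr=cv2.resize(im[v0:v0+2*h,u0:u0+2*h],(400,400),interpolation=cv2.INTER_CUBIC)
    cr2=cr.copy();cv2.polylines(cr2,[np.int32((q-[u0,v0]+.5)*f)],True,(0,0,255),1)
    t.append(np.hstack([cr2]))
cv2.imwrite("pics/align.png",np.hstack(t))
E
```

```text
[0.48806007 0.15182489 0.1084288 ] 0.013996269649663941 9.65
```

View pics/align.png

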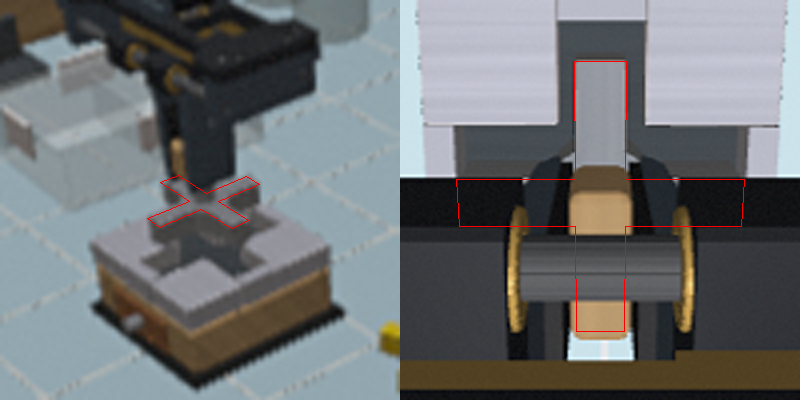

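The teeth sit where predicted in both views and are centred over the slots with yaw 0. Now the insertion, while watching the force.

```bash
python3 - <<'E'
from h import *
f0=np.array(arm.current_force())
arm.move_l([.4878,.1518,.080],feed=.06); print(np.round(arm.current_force()-f0,2),arm.current_ee_pos()[2])
z=.080
while z>.0725:
    z-=.001; arm.move_l([.4878,.1518,z],feed=.02); arm.sleep(.1)
    f=np.array(arm.current_force())-f0; print(round(z,4),np.round(arm.current_ee_pos(),4),np.round(f,1))
    if f[2]>12: break
print(arm.current_width(),arm.current_t())
E
```

```text
[ 0.39 -0.93 -0.93] 0.07980084443264597
0.079 [0.4879 0.1518 0.0792] [ 0.6 -0.4 -1.7]
0.078 [0.4878 0.1518 0.078 ] [ 0.9 -0.7 -2.1]
0.077 [0.4878 0.1518 0.077 ] [-0.  -0.3 -1.1]
0.076 [0.4878 0.1518 0.076 ] [ 0.9 -0.  -1.1]
0.075 [0.488  0.1519 0.0755] [-1.9 -0.5 10.2]
0.074 [0.4882 0.1519 0.0752] [-5.6 -2.2 25.4]
0.013565304218264712 12.4667
```

Floor contact came at TCP z of 0.0755, exactly the fully-home height. I'll relieve the load, release and retreat straight up.

```bash
python3 - <<'E'
from h import *
arm.move_l([.4878,.1518,.0752],feed=.02); print(np.round(arm.current_force(),1))
arm.grip(.04); arm.move_l([.4878,.1518,.15],feed=.12)
arm.move_to([.4878,.08,.24],R(-90)@np.eye(3)); arm.move_to([.4878,.135,.20],R(0) if arm.solve_ik([.4878,.135,.20],R(0)) is not None else R(180)); arm.sleep(.3)
cs=[]
for n in("side","wrist"):
    c=arm.get_calibration(n); im=np.ascontiguousarray(arm.snapshot(n)[:,:,::-1])
    ctr=np.array([.4878,.1518,.06]); a,b=.007,.04
    q=proj(c,[ctr+[x,y,0] for x,y in((b,a),(a,a),(a,b),(-a,b),(-a,a),(-b,a),(-b,-a),(-a,-a),(-a,-b),(a,-b),(a,-a),(b,-a))])
    u,v=q.mean(0).round().astype(int); h=40 if n=="side" else 80
    v0=min(max(v-h,0),400-2*h);u0=min(max(u-h,0),640-2*h);print(n,u,v)
    cr=cv2.resize(im[v0:v0+2*h,u0:u0+2*h],(400,400),interpolation=cv2.INTER_CUBIC)
    cv2.polylines(cr,[np.int32((q-[u0,v0]+.5)*200/h)],True,(0,0,255),1); cs.append(cr)
cv2.imwrite("pics/final.png",np.hstack(cs)); print(arm.current_t(),np.round(arm.current_force(),2))
E
```

```text
[-1.3  0.5  7.1]
side 264 166
wrist 320 175
16.375 [ 0.18 -0.43 -0.21]
```

View pics/final.png

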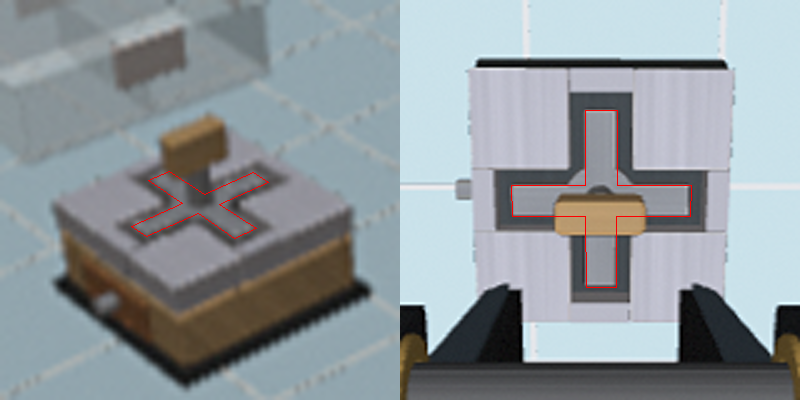

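The key sits centred in the socket, with its teeth on the flush-with-top outline in both views. The gripper is clear.

```bash
python3 - <<'E'
from h import *
arm.move_l([.4878,.135,.25]); arm.sleep(.3); print(arm.current_t()); arm.sign_off()
E
```

```text
17.1583
the job is handed in; nothing more can be done
```

The four-toothed key is fully home in the mill, and I handed the job in at about 17 s of the 35 s allowed.

- **Pick and turn:** I gripped the key by its wooden bar, turned it 27.7° to line up with the socket, and lowered it in.
- **Insertion:** The key met the socket floor at the predicted height (TCP z 0.0755 m). I pressed it down with about 25 N before letting go.
- **Last checks:** After the release, side and wrist pictures showed the teeth centred in the slots and flush with the top. The gripper was clear and the force on it was near zero.
- **Look-alikes:** I never touched or approached the three-toothed key or the round press. I did not take a last picture of them.
- **Disagreement:** My first rough position for the mill, from the side camera, was about 14 mm off. The closer wrist view replaced it, and drawing the mill's outline over the side picture confirmed it to about 1 mm.

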